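# Gauge the digestion-vessel liners

### The arm

A 6-joint arm with a two-finger parallel gripper is mounted at the origin on the work surface. World frame = base frame: x ahead of the robot, y to its left, z up, the work surface at z = 0. Lengths are in m, angles in rad, forces in N, time in s.
With the tool pointing down it reaches from about 0.375 to 0.9 m from the base axis. Payload 3.1 kg.
Tool frame: the origin (TCP) lies where the fingers leave the gripper's body, on its centre line; the fingertips stand 70 mm ahead of it and the grasp point (between the pads) lies 51 mm ahead of it; x points along the fingers, z is the direction in which the jaws open and shut, and the axes are right-handed (so a half turn about x gives the same grasp; the last joint's range is limited). The gripper opens to 87 mm and grips with 3 to 60 N. Pads are 19 mm wide; open, the fingers measure 117 mm over their backs; the gripper's body (75 mm by 190 mm) begins 51 mm behind the grasp point.
Start: joints at [-1.397, 0.527, 1.433, -0, 1.181, -0.178], TCP at [0.215, -0.587, 0.292] pointing down, gripper open.
Joint ranges: [-3.08, 3.08], [-0.75, 2.2], [0.22, 2.44], [-1.43, 4.57], [0, 2.65], [-2.85, 2.85]. Speed limits (rad/s): [2.79, 2.79, 3.14, 3.14, 3.14, 3.14].

### API

Orientations are given as a unit quaternion [w, x, y, z].
In Python, from rig import env gives the robot as it stands. Calls block until the motion is done:
- env.goto(position, orientation): joint-space move of the TCP to a pose.
- env.move_straight(position, frame=None, v=0.15): straight line of the TCP; frame=None keeps the orientation; v is the mean speed in m/s.
- env.goto_joints(angles): joint-space move.
- env.set_gripper(opening): opening from 0.0 (shut) to 1.0 (fully open); the grip force is fixed at half the most; returns when the fingers have stopped.
- env.sleep(seconds).
- env.solve_ik(position, orientation): joint angles nearest the present ones, or None.
- env.state(): the state.
- env.capture(name): name is "scene" or "top" or "wrist"; returns a dict with "pixels" (420x560x3 uint8, red, green, blue), "z_map" (420x560 float32, m along the optical axis (not along the pixel's ray), 0 where there is no reading), "K" (3x3 intrinsics, pixels), "D" ([k1, k2, p1, p2, k3] as OpenCV has them; the pictures are not rectified), "rvec" (rotation vector, rad) and "tvec" (3), from world to camera coordinates, as OpenCV has them. Camera axes: x right, y down, z forward; pixel columns grow to the right and rows downward; lengths in m; the calibration is good to about 2 mm. A picture is of the moment at which its call begins.
A pose or a line that the arm cannot do raises env.IKError and nothing moves.
- env.sign_off(): hands the job in, once; it reports no verdict.
The state is a dict: "time": time; "joints": joint angles; "qd": joint speeds; "joint_efforts": joint torques, N m; "tcp_pos": TCP position; "eef_rot": TCP orientation; "contact_force": force on the tool from outside, world axes, zero at the start; "wrist_torque": the same for the moment, N m; "opening": opening from 0.0 (shut) to 1.0 (fully open).
Only numpy, scipy, OpenCV 4.12 (cv2) and the standard library are available. Lean on these libraries where they do the work, as an engineer would, in place of code of your own. Each camera call takes 0.05 s, during which the arm holds its last target.

### The job

Check the bores of the digestion-vessel liners lying in the cradle: lift the clamp lever until it clicks into its top notch, then take the liners in order along the row, beginning at the lever; for each, slide the long GO end of the plug gauge fully into the bore, draw it out, turn the gauge round and press the short NO-GO end squarely and lightly against the same mouth to confirm that it does not enter. When all are checked, lay the gauge back on its rubber mat, press the button in the end of the lever to let the lever all the way down, and lay the liners in the drying tray without disturbing the bottle, screw and beaker.

Things in the scene. Friction and masses are not known exactly. Their poses are not given: they have to be found in the camera images.
- lever (a joint): hand lever of the cradle, rad. 0 = down: 0.09 above level, pointing away from the mouths' side, hold-down fingers open. Grows as it is lifted, up and over towards the mouths. Ratchets past a first notch (rests at 1.13) into the top notch (rests at 1.31); end stop 1.353: lift to the stop. It stays in a notch by itself; below the first its spring takes it back to 0. Lifting takes 3 to 8 N at the grip
- lever_hinge (a point): point on the lever's axle, in the plane of the lever, 85 mm above the bench; the axle is level and runs along the row. x axis along the lever from axle to button (turns with it), y axis along the row towards the lever side. Three steel hold-down fingers on the axle (56 mm long) stand up when the lever is down and close to 3 mm over the liners' rear ends in the top notch
- lever_grip (a point): middle of the black hand grip of the lever (20 mm wide along the axle, 18 mm thick, from 62 to 126 mm from the axle), 100 mm from the axle. x axis along the lever towards the button. The grip may be pinched from above across its 20 mm width; it turns between the pads as the lever swings
- button_top (a point): centre of the top of the round steel release button (15 mm across) in the end of the lever, 138 mm from the axle. It slides 7 mm into the lever, along it, against 2.5 to 6 N, and frees the pawl; the sprung lever then swings down. If the button is lost on the way down the lever may catch in the first notch: press again there
- cradle: grey clamping cradle fixed to the bench, 200 x 262 mm. Origin: on the bench under the middle bay; x axis level, from the liners' mouths to their closed ends; y axis along the row towards the lever, which is at y = 125 mm (its axle at x = 85, z = 85 mm). Three bays at y = 72, 0, -72 mm; in each a liner may lie on its side, its axis 60 mm above the bench, held by ribs (see bay)
- bay (a point): centre of the middle bay, at the height of the liners' axes. Each liner rests on two ribs (39 to 27 mm before and 26 to 41 mm behind its middle, with cheeks up to 55 mm above the bench); between the ribs there is free room for fingers. Its flange sits in a 9 mm slot whose front wall is 40 mm high: lift a liner straight up, at least 30 mm
- mat: black rubber mat, 190 x 120 x 4 mm, fixed on the bench; origin at the centre of its underside, x along the 190 mm. Home of the gauge
- gauge: steel plug gauge with a ribbed square handle, 138 mm long, 0.2 to 0.4 kg. Origin: on its axis, mid-handle; x axis along it towards the GO end. Handle 32 x 32 x 66 mm (lying flat, its axis is 16 mm above the support), at each end a neck 14 mm thick, 8 mm long; at +x the GO cylinder, 21 mm thick, 40 mm long, nose bevelled; at -x the NO-GO cylinder, 27 mm thick, 16 mm long
- gauge_go (a point): centre of the end face of the GO cylinder, 81 mm from the gauge's origin
- gauge_nogo (a point): centre of the end face of the NO-GO cylinder, 57 mm from the gauge's origin
- tray: open grey drying tray, 270 x 150 mm outside, walls 4 mm thick and 30 mm high, floor 4 mm, fixed on the bench; origin at the centre of its underside, x along the 270 mm
- wash_bottle: green wash bottle, 68 mm thick, 190 mm high; origin at the centre of its underside. Bystander
- screw: brown plastic pressure screw standing on its head, 38 mm across, 46 mm high; origin under it. Bystander
- beaker: empty glass beaker, 68 mm across, 85 mm high; origin at the centre of its underside. Bystander
- liner1: white thick-walled tube-shaped vessel liner in the bay next to the lever (absent in some starts), 95 mm long, 40 mm thick, 0.18 kg, lying on its side; origin on its axis at mid-length; x axis from its open mouth to its closed end. Eight-sided flange (48 mm across flats, 8 mm long) round the mouth; bore 24 mm, 87 mm deep
- liner1_mouth (a point): centre of the mouth of liner1: the open end of its bore, at x = -47.5 mm
- liner1_home (a point): point on the bore axis of liner1, 45 mm inside the mouth
- liner2: white thick-walled tube-shaped vessel liner in the middle bay (absent in some starts), 95 mm long, 40 mm thick, 0.18 kg, lying on its side; origin on its axis at mid-length; x axis from its open mouth to its closed end. Eight-sided flange (48 mm across flats, 8 mm long) round the mouth; bore 24 mm, 87 mm deep
- liner2_mouth (a point): centre of the mouth of liner2: the open end of its bore, at x = -47.5 mm
- liner2_home (a point): point on the bore axis of liner2, 45 mm inside the mouth
- liner3: white thick-walled tube-shaped vessel liner in the bay farthest from the lever (absent in some starts), 95 mm long, 40 mm thick, 0.18 kg, lying on its side; origin on its axis at mid-length; x axis from its open mouth to its closed end. Eight-sided flange (48 mm across flats, 8 mm long) round the mouth; bore 24 mm, 87 mm deep
- liner3_mouth (a point): centre of the mouth of liner3: the open end of its bore, at x = -47.5 mm
- liner3_home (a point): point on the bore axis of liner3, 45 mm inside the mouth
Mind the look-alikes: they are no part of the job. What is shaped like the liner1 but red is not meant.

How it is judged:
By the outcome, as a careful person would: the job done as asked, in the order asked, and still so for the second after the job is handed in, with the robot touching nothing.
Of liner1, liner2, liner3 only 2 to 3 are there at a start; the rules pass over those that are not, and their reading is None.
At some moment in a run one of gauge may be knocked a few centimetres aside while the robot is not near it.
Once in a run the grip may slacken for a moment while it holds something.
It also fails if it takes over 210 s, if anything falls off the work surface, if the arm or the gripper's body presses on something with over 40 N, if the wrist force passes 120 N, or if a joint passes its speed limit or range.

## Working session

There is one attempt and no reset: what is moved stays moved. The work goes in short steps, each a Python script; the robot and the scene stay as the last script left them, time stands still between calls to the robot, and variables do not carry over. Pictures are saved under pics/ and viewed, and the job is handed in when it is done.

```bash
ls; mkdir -p pics
cat > h.py <<'E'
from rig import env
import numpy as np, cv2
from scipy.spatial.transform import Rotation as R
def cap(n,f=None):
    c=env.capture(n)
    if f: cv2.imwrite(f'pics/{f}.png',c['pixels'][:,:,::-1])
    return c
def pix2w(c,u,v,z=None,d=None):
    # z: intersect with world plane height z ; else depth map
    K=c['K'];p=cv2.undistortPoints(np.array([[[u,v]]],float),K,np.array(c['D']))[0,0]
    Rm,_=cv2.Rodrigues(np.array(c['rvec'],float));t=np.array(c['tvec'],float).ravel()
    ray=np.array([p[0],p[1],1.])
    o=-Rm.T@t; rw=Rm.T@ray
    if z is not None: s=(z-o[2])/rw[2]
    else: s=d if d else float(c['z_map'][int(round(v)),int(round(u))])
    return o+s*rw
def cloud(c):
    K=c['K'];h,w=c['z_map'].shape
    uv=np.stack(np.meshgrid(np.arange(w),np.arange(h)),-1).reshape(-1,1,2).astype(float)
    p=cv2.undistortPoints(uv,K,np.array(c['D']))[:,0]
    Rm,_=cv2.Rodrigues(np.array(c['rvec'],float));t=np.array(c['tvec'],float).ravel()
    z=c['z_map'].reshape(-1,1)
    P=(np.hstack([p,np.ones((len(p),1))])*z-t)@Rm
    P[z[:,0]==0]=np.nan
    return P.reshape(h,w,3)
def q_of(xa,za):
    xa=np.array(xa,float);xa/=np.linalg.norm(xa);za=np.array(za,float);za-=xa*(xa@za);za/=np.linalg.norm(za)
    q=R.from_matrix(np.stack([xa,np.cross(za,xa),za],1)).as_quat()
    return [float(q[3]),float(q[0]),float(q[1]),float(q[2])]
def st():
    s=env.state();print('t%.1f'%s['time'],np.round(s['tcp_pos'],4),'F',np.round(s['contact_force'],1),'T',np.round(s['wrist_torque'],2),'op %.3f'%s['opening'])
    return s
E
python3 - <<'E'
from h import *
for n in ['scene','top','wrist']:
    c=cap(n,n+'0');np.save(f'pics/{n}0.npy',c,allow_pickle=True)
    print(n,c['K'][0],c['tvec'])
s=st();print(s['eef_rot'])
E
```

```text
pics
scene [527.92364519   0.         279.36332914] [-0.01557164 -0.23638156  1.83605349]
top [382.13970667   0.         280.67054827] [-0.03414438  0.52322934  1.14476577]
wrist [335.19449729   0.         280.79722832] [-0.62295926 -0.03323718  0.39221802]
t0.1 [ 0.2153 -0.5863  0.2915] F [-0.1 -0.4  0.6] T [ 0.02 -0.01 -0.03] op 1.000
[ 0.57934709  0.40521052  0.58021559 -0.40436525]
```

View pics/scene0.png

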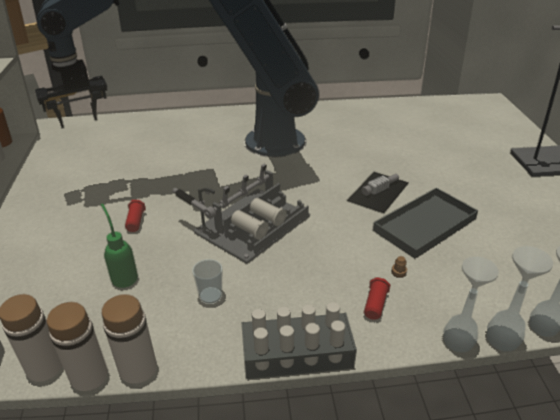

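View pics/top0.png

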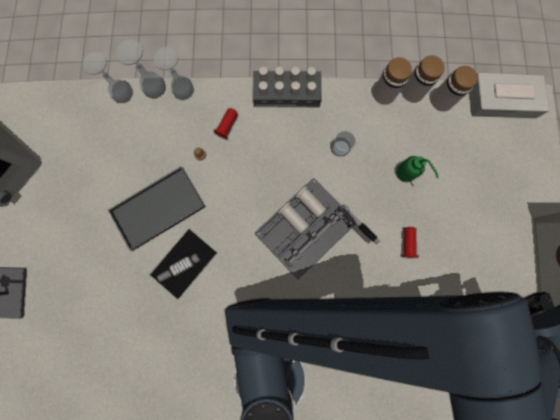

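Run:
```python
import cv2
t=cv2.imread('pics/top0.png')
cv2.imwrite('pics/topc.png',cv2.resize(t[165:285,235:395],None,fx=5,fy=5,interpolation=cv2.INTER_CUBIC))
s=cv2.imread('pics/scene0.png')
cv2.imwrite('pics/scc.png',cv2.resize(s[150:260,160:320],None,fx=5,fy=5,interpolation=cv2.INTER_CUBIC))
cv2.imwrite('pics/matc.png',cv2.resize(t[160:305,100:220],None,fx=4,fy=4,interpolation=cv2.INTER_CUBIC))
```

```text
(no output)
```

View pics/topc.png

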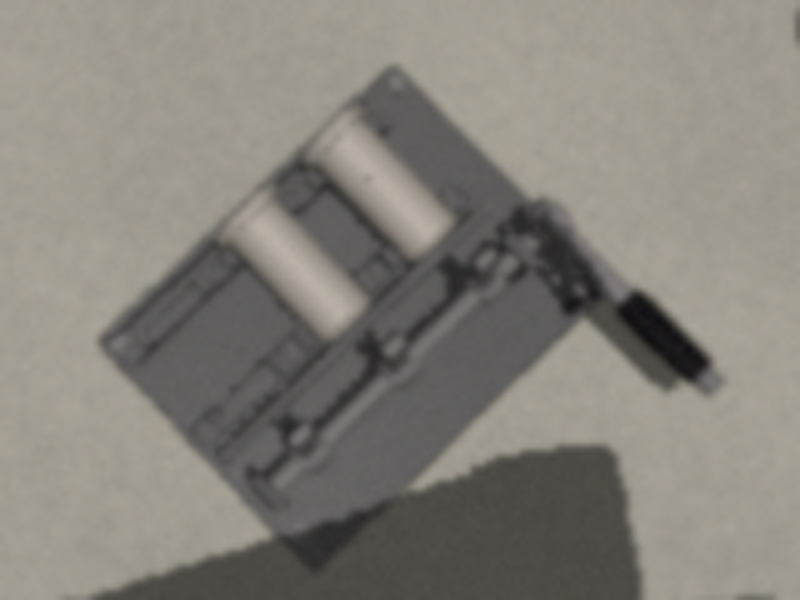

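View pics/scc.png

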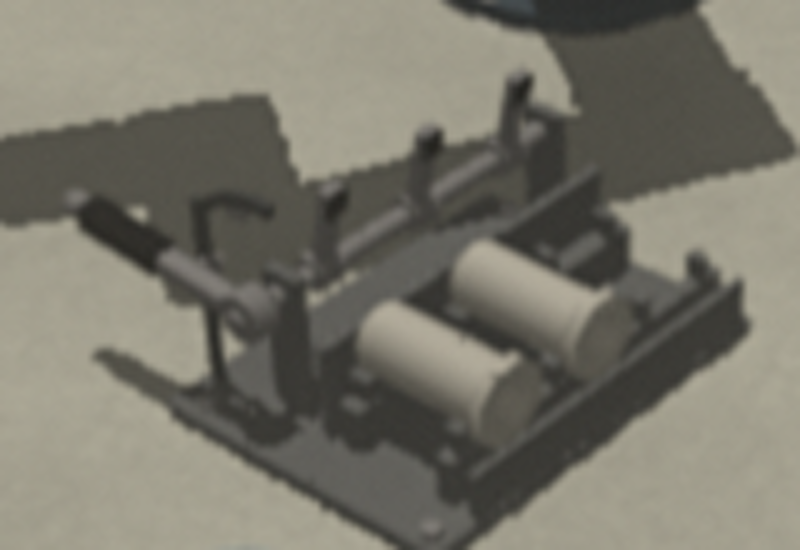

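View pics/matc.png

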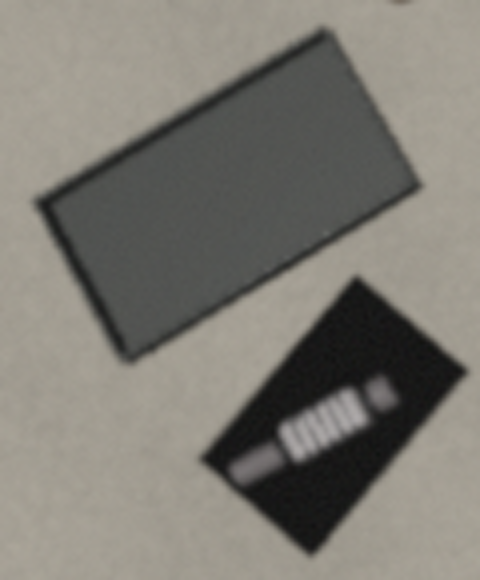

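Run:
```python
from h import *
c=np.load('pics/top0.npy',allow_pickle=True).item()
P=cloud(c)
def show(n,u,v,z=None):
    p=P[int(round(v)),int(round(u))]; print(n,(round(u,1),round(v,1)),'depth',np.round(p,4), 'plane',np.round(pix2w(c,u,v,z),4) if z is not None else '')
f=lambda u,v:(235+u/5,165+v/5)
for n,u,v in [('c1 frontlever',395,67),('c2 frontfar',103,340),('c3 rearfar',315,572)]: show(n,*f(u,v),z=0.006)
show('plate',*f(440,120));show('plate',*f(420,460))
show('L1mid',*f(385,185),z=.08);show('L2mid',*f(297,265),z=.08)
show('grip',*f(665,335),z=.1);show('btn',*f(712,382),z=.1)
g=lambda u,v:(100+u/4,160+v/4)
for n,u,v in [('tray a',325,28),('b',40,202),('c',127,362),('d',420,187)]: show(n,*g(u,v),z=.03)
for n,u,v in [('mat a',357,278),('b',204,459),('c',312,555),('d',467,372)]: show(n,*g(u,v),z=.004)
for n,u,v in [('go',232,472),('nogo',395,395),('handle',325,423)]: show(n,*g(u,v),z=.02)
show('bottle',410,168);show('screw',199,154);show('beaker',343,143,0)
```

```text
c1 frontlever (314.0, 178.4) depth [ 0.6235 -0.1399  0.0107] plane [ 0.6232 -0.1403  0.006 ]
c2 frontfar (255.6, 233.0) depth [0.4468 0.0443 0.0073] plane [0.4469 0.0456 0.006 ]
c3 rearfar (298.0, 279.4) depth [ 0.3039 -0.0876  0.0009] plane [ 0.3028 -0.0874  0.006 ]
plate (323.0, 189.0) depth [ 0.587  -0.1679  0.0142] plane 
plate (319.0, 257.0) depth [ 0.372  -0.1526  0.0132] plane 
L1mid (312.0, 202.0) depth [ 0.5339 -0.1262  0.0831] plane [ 0.5344 -0.1265  0.08  ]
L2mid (294.4, 218.0) depth [ 0.4863 -0.0725  0.078 ] plane [ 0.4861 -0.0736  0.08  ]
grip (368.0, 232.0) depth [ 0.4427 -0.2871  0.1031] plane [ 0.443  -0.2878  0.1   ]
btn (377.4, 241.4) depth [ 0.4165 -0.3126  0.1037] plane [ 0.4155 -0.3147  0.1   ]
tray a (181.2, 167.0) depth [0.6537 0.2838 0.0314] plane [0.6541 0.2834 0.03  ]
b (110.0, 210.5) depth [0.5163 0.5089 0.0231] plane [0.5138 0.5057 0.03  ]
c (131.8, 250.5) depth [0.3907 0.432  0.0189] plane [0.3888 0.4284 0.03  ]
d (205.0, 206.8) depth [5.301e-01 2.090e-01 2.000e-04] plane [0.5265 0.2033 0.03  ]
mat a (189.2, 229.5) depth [0.4558 0.2572 0.0037] plane [0.4573 0.2564 0.004 ]
b (151.0, 274.8) depth [0.3136 0.3725 0.0057] plane [0.3144 0.3731 0.004 ]
c (178.0, 298.8) depth [0.2404 0.2858 0.0012] plane [0.2414 0.2851 0.004 ]
d (216.8, 253.0) depth [ 0.3839  0.1675 -0.0033] plane [0.3838 0.1671 0.004 ]
go (158.0, 278.0) depth [0.3055 0.3431 0.0272] plane [0.3052 0.3454 0.02  ]
nogo (198.8, 258.8) depth [0.3646 0.2191 0.0207] plane [0.3653 0.2201 0.02  ]
handle (181.2, 265.8) depth [0.3428 0.2703 0.0377] plane [0.3434 0.274  0.02  ]
bottle (410, 168) depth [ 0.6343 -0.4199  0.1062] plane 
screw (199, 154) depth [0.6939 0.226  0.0396] plane 
beaker (343, 143) depth [ 0.7436 -0.2377  0.0023] plane [ 0.7443 -0.2381  0.    ]
```

View pics/wrist0.png

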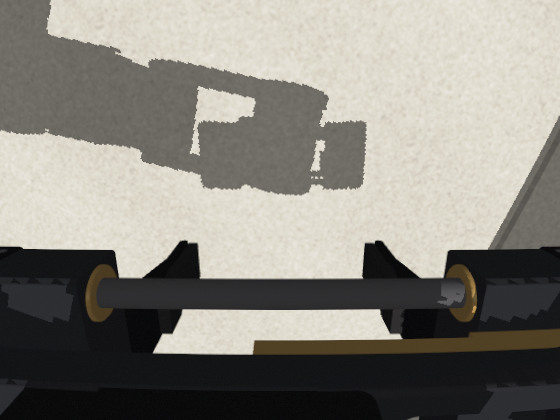

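Run:
```python
from h import *
c=np.load('pics/wrist0.npy',allow_pickle=True).item()
Rm,_=cv2.Rodrigues(np.array(c['rvec'],float));t=np.array(c['tvec'],float).ravel()
o=-Rm.T@t
s=env.state();q=s['eef_rot'];T=R.from_quat([q[1],q[2],q[3],q[0]]).as_matrix()
print('cam in tool',T.T@(o-np.array(s['tcp_pos'])),'fwd',T.T@Rm.T@[0,0,1],'right',T.T@Rm.T@[1,0,0]); print(T)
x=np.array([-.731,-.682,0]);y=np.array([.682,-.731,0])
for sgn in (1,-1):
  q=q_of([0,0,-1],sgn*y)
  for n,p in [('view',[.43,-.2,.4]),('grip',[.443,-.288,.16]),('gauge b1',[.62,-.10,.11]),('b3',[.53,0.0,.11])]:
    print(sgn,n,env.solve_ik(p,q))
```

```text
cam in tool [-0.0931941   0.07474896 -0.00065957] fwd [ 0.96190683 -0.27337527 -0.0010998 ] right [ 9.92339250e-04 -5.31368065e-04  9.99999366e-01]
[[-3.22777695e-04  9.38754582e-01  3.44586317e-01]
 [ 1.68325715e-03  3.44586357e-01 -9.38753114e-01]
 [-9.99998531e-01  2.77018815e-04 -1.69139015e-03]]
1 view [-6.71605456e-01  1.95894241e-01  1.64705565e+00 -4.44089210e-16
  1.29864276e+00  1.48456807e-01]
1 grip [-7.88104423e-01  5.99828815e-01  1.78858420e+00 -4.44089210e-16
  7.53179636e-01  3.19578401e-02]
1 gauge b1 [-3.37594577e-01  7.70103200e-01  1.55090208e+00 -4.44089210e-16
  8.20587378e-01  4.82467686e-01]
1 b3 [-2.10996048e-01  6.90356507e-01  1.80757640e+00 -4.44089210e-16
  6.43659743e-01  6.09066214e-01]
-1 view None
-1 grip None
-1 gauge b1 [-3.37594577e-01  7.70103200e-01  1.55090208e+00 -4.44089210e-16
  8.20587378e-01 -2.65912497e+00]
-1 b3 [-2.10996048e-01  6.90356507e-01  1.80757640e+00 -4.44089210e-16
  6.43659743e-01 -2.53252644e+00]
```

Run:
```python
from h import *
y=np.array([.682,-.731,0])
env.goto([.47,-.13,.33],q_of([0,0,-1],y))
c=cap('wrist','w1');np.save('pics/w1.npy',c,allow_pickle=True);st()
```

```text
t2.1 [ 0.4701 -0.131   0.3299] F [-0.3  0.4 -0.7] T [-0.06 -0.05  0.  ] op 1.004
```

View pics/w1.png

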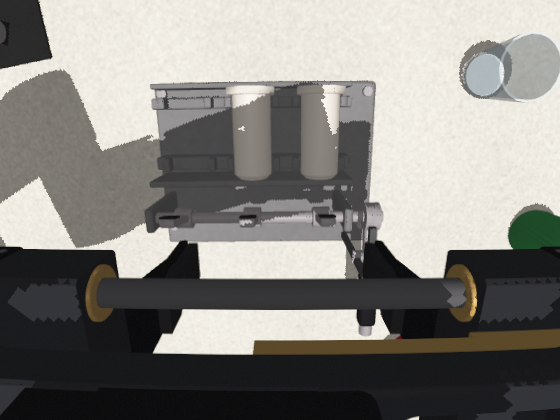

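Run:
```python
from h import *
c=np.load('pics/w1.npy',allow_pickle=True).item()
cv2.imwrite('pics/w1c.png',cv2.resize(c['pixels'][70:250,140:400,::-1],None,fx=3,fy=3,interpolation=cv2.INTER_CUBIC))
P=cloud(c)
bench=P[30:60,330:420].reshape(-1,3);print('bench z',np.nanmean(bench[:,2]),np.nanstd(bench[:,2]))
from scipy.optimize import least_squares
for n,(u0,u1) in {'L1':(298,342),'L2':(229,273)}.items():
    Q=P[100:182,u0:u1].reshape(-1,3);Q=Q[np.isfinite(Q[:,0])&(Q[:,2]>.062)&(Q[:,2]<.09)]
    def f(p):
        a,th,r,zz=p; d=np.array([np.cos(th),np.sin(th)]);nn=np.array([-d[1],d[0]])
        s=Q[:,:2]@nn-a
        return np.hypot(s,Q[:,2]-zz)-r
    best=least_squares(f,[Q[:,:2].mean(0)@[.682,-.731],np.deg2rad(-137),.02,.06],loss='soft_l1',f_scale=.001)
    a,th,r,zz=best.x;d=np.array([np.cos(th),np.sin(th)])
    al=Q[:,:2]@d
    print(n,len(Q),'th',np.rad2deg(th),'r',r,'z',zz,'a',a,'along',np.percentile(al,[.5,99.5]), 'rms',np.std(f(best.x)))
```

```text
bench z 0.0009159493295038293 0.0008649714907605612
L1 3074 th -136.61951099160723 r 0.019987829252631834 z 0.06069858241323367 a 0.4586207695206734 along [-0.33845187 -0.2552747 ] rms 0.0013774508656655775
L2 3036 th -136.97046346521975 r 0.019616633480750153 z 0.06111146848825111 a 0.3846668250135762 along [-0.34132498 -0.25813104] rms 0.0012524973367070453
```

View pics/w1c.png

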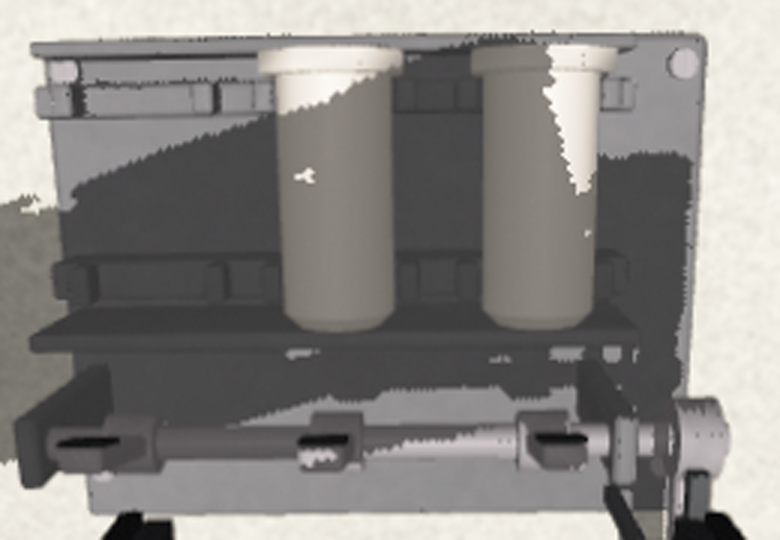

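Run:
```python
from h import *
from scipy.optimize import least_squares
c=np.load('pics/w1.npy',allow_pickle=True).item()
P=cloud(c)
Qs=[]
for (u0,u1) in ((298,342),(229,273)):
    Q=P[105:175,u0:u1].reshape(-1,3);Qs.append(Q[np.isfinite(Q[:,0])&(Q[:,2]>.065)&(Q[:,2]<.09)])
def f(p):
    a,b,th,zz=p;nn=np.array([-np.sin(th),np.cos(th)])
    return np.concatenate([np.hypot(Q[:,:2]@nn-k,Q[:,2]-zz)-.02 for Q,k in zip(Qs,(a,b))])
b=least_squares(f,[.458,.385,np.deg2rad(-136.8),.06],loss='soft_l1',f_scale=.001).x
print(b,np.rad2deg(b[2]),b[0]-b[1])
th=b[2];d=np.array([np.cos(th),np.sin(th)]);n=np.array([-d[1],d[0]])
for (u0,u1) in ((302,340),(233,271)):
    Q=P[75:186,u0:u1].reshape(-1,3);Q=Q[np.isfinite(Q[:,0])]
    al=Q[:,:2]@d
    h,e=np.histogram(al[Q[:,2]>.075],bins=np.arange(-.375,-.245,.002));print(list(zip(np.round(e,3),h))[:14],list(zip(np.round(e,3),h))[-10:])
    h,e=np.histogram(al[(Q[:,2]>.05)&(Q[:,2]<.065)],bins=np.arange(-.375,-.245,.002));print(h)
# axle: points z .07..0.1
for nm,(u,v) in {'axleball':(376,215),'grip':(366,312),'btn':(364,330),'axle2':(280,217),'axle1':(210,217)}.items():
    p=P[v,u];print(nm,p,'al',p[:2]@d,'n',p[:2]@n)
```

```text
[ 0.45791341  0.38580194 -2.38674629  0.06075478] -136.75048899780424 0.07211147319371863
[(np.float64(-0.375), np.int64(0)), (np.float64(-0.373), np.int64(0)), (np.float64(-0.371), np.int64(0)), (np.float64(-0.369), np.int64(0)), (np.float64(-0.367), np.int64(0)), (np.float64(-0.365), np.int64(0)), (np.float64(-0.363), np.int64(0)), (np.float64(-0.361), np.int64(0)), (np.float64(-0.359), np.int64(0)), (np.float64(-0.357), np.int64(0)), (np.float64(-0.355), np.int64(29)), (np.float64(-0.353), np.int64(79)), (np.float64(-0.351), np.int64(77)), (np.float64(-0.349), np.int64(78))] [(np.float64(-0.267), np.int64(51)), (np.float64(-0.265), np.int64(46)), (np.float64(-0.263), np.int64(31)), (np.float64(-0.261), np.int64(25)), (np.float64(-0.259), np.int64(0)), (np.float64(-0.257), np.int64(0)), (np.float64(-0.255), np.int64(0)), (np.float64(-0.253), np.int64(0)), (np.float64(-0.251), np.int64(0)), (np.float64(-0.249), np.int64(0))]
[ 0  0  0  0  0  0  0  0  0  0  0  0  0  0  0  0  0  0  0  0  0  0  0  0
  0  1  0  0  0  0  0  0  0  0  0  0  0  0  0  0  1  0  0  0  0  0  0  2
  4  4  4  4  
[... 824 characters left out ...]
64(-0.251), np.int64(0)), (np.float64(-0.249), np.int64(0))]
[ 0  0  0  0  0  0  0  0  0  0  0  0  0  0  3  2  2  0  1  0  1  1  0  0
  0  1  0  0  0  0  1  1  2  2  2  2  2  2  2  2  3  2  1  3  2  0  1  3
  2  4  1  2  3  2  1  0  1  0 32  0  0  0  0  0]
axleball [ 0.51696565 -0.21805295  0.10050392] al -0.22714097946397072 n 0.5130375675999936
grip [ 0.43410163 -0.29128151  0.10403008] al -0.11661024440794786 n 0.5095990545479959
btn [ 0.41638388 -0.30763614  0.10297191] al -0.09249922177643426 n 0.509371595927321
axle2 [ 0.44714386 -0.1501515   0.09154366] al -0.22280890038488538 n 0.4157394566081682
axle1 [ 0.39775069 -0.09679458  0.09211861] al -0.22339098598866924 n 0.3430324588291322
```

```bash
cat >> h.py <<'E'
TH=-2.38675
D=np.array([np.cos(TH),np.sin(TH),0]);N=np.array([-D[1],D[0],0]);Z=np.array([0,0,1.])
O=-.3065*D+.3858*N
def cw(x,y,z): return O+x*D+y*N+z*Z   # cradle -> world
def wc(p): d=np.array(p)-O; return np.array([d@D,d@N,d[2]])
QA=q_of([0,0,-1],N)    # jaw +N
QB=q_of([0,0,-1],-N)
def tc(x,y,z,q=QA,**k):  # straight move of grasp point in cradle coords (tool down)
    env.move_straight(list(cw(x,y,z+.051)),q,**k)
def cst():
    s=env.state();g=wc(s['tcp_pos'])-[0,0,.051];F=np.array(s['contact_force']);print('t%.1f'%s['time'],'g',np.round(g*1000,1),'Fc',np.round([F@D,F@N,F[2]],1),'op %.3f'%s['opening']);return s
E
python3 - <<'E'
from h import *
def arc(a): return (.085+.1*np.cos(.09+a),.125,.085+.1*np.sin(.09+a))
env.set_gripper(.6)
x,y,z=arc(0)
env.goto(list(cw(x,y,z+.1+.051)),QA); 
tc(x,y,z+.03);cap('wrist','w2');cst()
tc(x,y,z);cst()
env.set_gripper(0);cst()
E
```

```text
t4.4 g [183.9 125.6 125.2] Fc [ 1.4  0.5 -1. ] op 0.600
t4.8 g [184.5 125.1  94.4] Fc [0.3 0.6 0.3] op 0.602
t5.4 g [184.6 126.7  94.3] Fc [ 0.3  3.1 -1. ] op 0.225
```

View pics/w2.png

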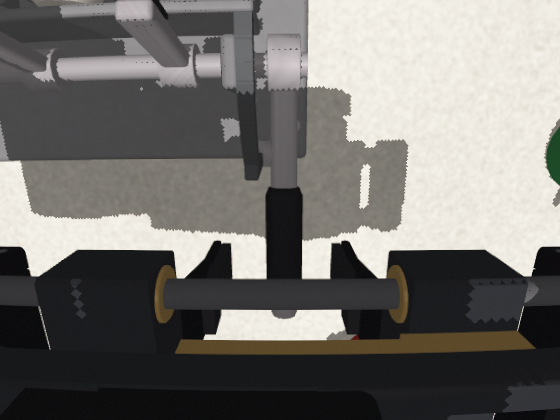

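Run:
```python
from h import *
def arc(a): return (.085+.1*np.cos(.09+a),.1265,.085+.1*np.sin(.09+a))
for a in list(np.arange(.1,1.3,.1))+[1.25,1.3,1.33,1.353,1.37]:
    tc(*arc(a),v=.08)
    if a>1 or abs(a-.3)<.01:print(round(a,2),end=' ');cst()
env.sleep(.3);cst()
cap('wrist','w3');cap('scene','s3')
```

```text
0.3 t6.2 g [177.7 126.8 123. ] Fc [ 2.2  4.4 -3.2] op 0.225
1.1 t8.4 g [123.6 126.6 177.1] Fc [ 6.9  6.1 -3. ] op 0.227
1.2 t8.7 g [114.  126.6 180.4] Fc [ 5.8  5.1 -1.6] op 0.225
1.25 t9.0 g [110.  126.6 181.5] Fc [ 7.3  5.3 -1.8] op 0.227
1.3 t9.2 g [105.5 126.6 182.6] Fc [ 9.   5.  -1.5] op 0.226
1.33 t9.5 g [102.5 126.6 183.2] Fc [ 7.3  4.5 -0.5] op 0.228
1.35 t9.7 g [100.  126.6 183.6] Fc [7.4 4.9 0.6] op 0.225
1.37 t10.0 g [ 98.4 126.5 183.9] Fc [ 7.3  4.7 -0.1] op 0.229
t10.3 g [ 98.4 126.5 183.8] Fc [ 7.7  4.2 -0.3] op 0.229
```

View pics/w3.png

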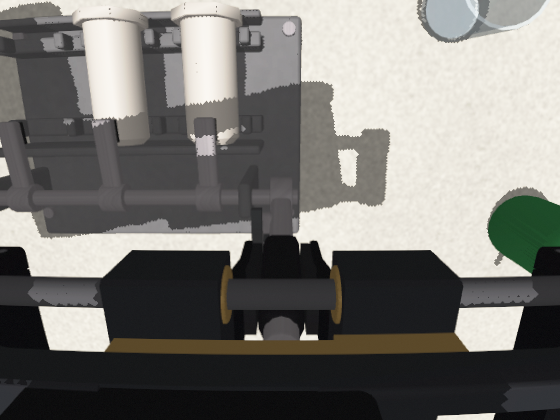

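```bash
python3 - <<'E'
from h import *
def arc(a): return (.085+.1*np.cos(.09+a),.1265,.085+.1*np.sin(.09+a))
for a in np.arange(1.39,1.55,.02):
    tc(*arc(a),v=.05);print(round(a,2),end=' ');s=cst()
    if np.array(s['contact_force'])@D>20: break
tc(*arc(1.33),v=.05);cst()
tc(*arc(1.29),v=.05);cst()
cap('scene','s4')
env.set_gripper(.6);cst()
x,y,z=arc(1.29)
tc(x,y,z+.06);c=cap('wrist','w4');np.save('pics/w4.npy',c,allow_pickle=True)
E
python3 -c "
import cv2
s=cv2.imread('pics/w4.png');cv2.imwrite('pics/w4.png',s)"
```

```text
1.39 t10.6 g [ 96.5 126.5 184.1] Fc [8.1 5.3 0.4] op 0.230
1.41 t10.9 g [ 94.3 126.5 184.4] Fc [8.9 4.4 0.9] op 0.227
1.43 t11.1 g [ 92.3 126.5 184.6] Fc [8.1 4.7 1.7] op 0.226
1.45 t11.4 g [ 90.3 126.5 184.7] Fc [7.3 3.4 0.9] op 0.232
1.47 t11.6 g [ 89.  126.5 184.8] Fc [9.5 3.1 2. ] op 0.228
1.49 t11.9 g [ 88.2 126.5 184.8] Fc [14.9  4.   3.7] op 0.223
1.51 t12.1 g [ 87.5 126.5 184.8] Fc [17.5  5.   3.1] op 0.224
1.53 t12.4 g [ 86.9 126.6 184.8] Fc [22.9  4.3  4.9] op 0.229
t12.9 g [ 96.5 126.5 184.1] Fc [-10.6   3.5   1.9] op 0.224
t13.2 g [ 98.2 126.5 183.9] Fc [-18.2   4.1   3.7] op 0.229
t14.1 g [104.  126.5 183.2] Fc [-0.5  0.3 -0. ] op 0.595
```

View pics/w4.png

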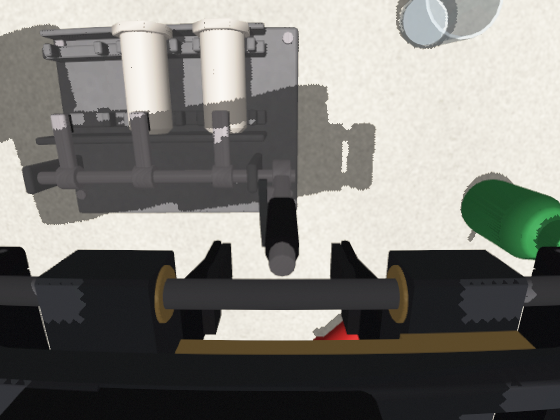

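Run:
```python
from h import *
c=np.load('pics/w4.npy',allow_pickle=True).item()
P=cloud(c)
for u,v in [(282,255),(282,250),(282,262),(275,257),(289,257),(282,215),(282,170),(220,130),(221,118),(60,175),(140,178)]:
    print(u,v,np.round(wc(P[v,u])*1000,1))
m=P[235:277,266:298].reshape(-1,3);m=m[np.isfinite(m[:,0])&(m[:,2]>.215)]
q=np.array([wc(p) for p in m]);print(len(q),q.min(0),q.max(0),q.mean(0))
```

```text
282 255 [102.7 125.9 221.7]
282 250 [101.9 125.9 216.9]
282 262 [106.6 125.9 222.3]
275 257 [103.4 122.2 222.7]
289 257 [103.7 129.6 222.2]
282 215 [ 93.  126.  180.8]
282 170 [ 77.4 126.2  99.4]
220 130 [43.7 72.5 90.9]
221 118 [33.6 74.  91.8]
60 175 [ 81.6 -75.   95.6]
140 178 [84.6 -0.1 96.6]
630 [0.10051344 0.1180886  0.21500169] [0.11571077 0.1330012  0.22405446] [0.1070316 0.1255187 0.2205394]
```

Run:
```python
import cv2
s=cv2.imread('pics/s4.png');cv2.imwrite('pics/s4c.png',cv2.resize(s[130:270,150:330],None,fx=4,fy=4,interpolation=cv2.INTER_CUBIC))
```

```text
(no output)
```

View pics/s4c.png

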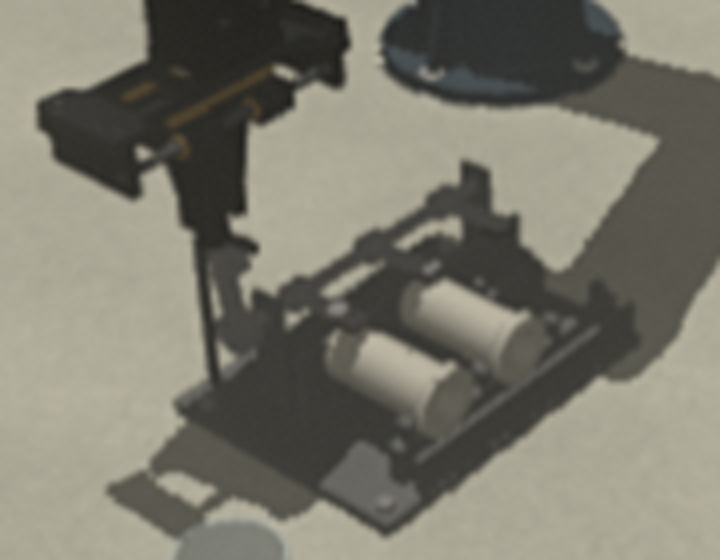

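Run:
```python
from h import *
g=np.array([-.06,.125,0]);g/=np.linalg.norm(g);n=np.array([-g[1],g[0],0])
for s in (1,-1):
    q=q_of([0,0,-1],s*n)   # tool y = z x x
    ya=np.cross(s*n,[0,0,-1]);print(s,'tool y.g',ya@g)
    for h in (.09,.3): print(env.solve_ik([.3395,.2735,h],q))
for b in (.072,0):
  for x in (-.2,-.084): 
    for q in (QA,QB): print(b,x,env.solve_ik(list(cw(x,b,.111)),q))
c=cap('top','top1');np.save('pics/top1.npy',c,allow_pickle=True)
```

```text
1 tool y.g -1.0000000000000002
None
None
-1 tool y.g 1.0000000000000002
[ 4.20700149e-01  6.82290300e-01  2.05096821e+00 -4.44089210e-16
  4.08334147e-01 -2.68198262e-02]
[ 4.20700149e-01  2.61838479e-01  1.87509489e+00 -4.44089210e-16
  1.00465928e+00 -2.68198262e-02]
0.072 -0.2 [-1.43402413e-01  8.21940177e-01  1.39829835e+00 -4.44089210e-16
  9.21354124e-01  6.72551260e-01]
0.072 -0.2 [-1.43402413e-01  8.21940177e-01  1.39829835e+00 -4.44089210e-16
  9.21354124e-01 -2.46904139e+00]
0.072 -0.084 [-2.95257542e-01  7.45147519e-01  1.62110536e+00 -4.44089210e-16
  7.75339777e-01  5.20696131e-01]
0.072 -0.084 [-2.95257542e-01  7.45147519e-01  1.62110536e+00 -4.44089210e-16
  7.75339777e-01 -2.62089652e+00]
0 -0.2 [-7.13356731e-02  7.76644279e-01  1.52695385e+00 -4.44089210e-16
  8.37994527e-01  7.44618000e-01]
0 -0.2 [-7.13356731e-02  7.76644279e-01  1.52695385e+00 -4.44089210e-16
  8.37994527e-01 -2.39697465e+00]
0 -0.084 [-2.28114192e-01  7.02388947e-01  1.75881343e+00 -4.44089210e-16
  6.80390278e-01  5.87839481e-01]
0 -0.084 [-2.28114192e-01  7.02388947e-01  1.75881343e+00 -4.44089210e-16
  6.80390278e-01 -2.55375317e+00]
```

Run:
```python
from h import *
g=np.array([-.06,.125,0]);g/=np.linalg.norm(g);n=np.array([-g[1],g[0],0])
q=q_of([0,0,-1],-n)
p=np.array([.3395,.2735,.25])-.045*g
tc(.1,.1,.30)
env.goto(list(p),q)
c=cap('wrist','w5');np.save('pics/w5.npy',c,allow_pickle=True);st()
```

```text
t17.0 [0.36   0.2325 0.2502] F [-0.7  0.2  0.1] T [-0.01 -0.1  -0.02] op 0.598
```

View pics/w5.png

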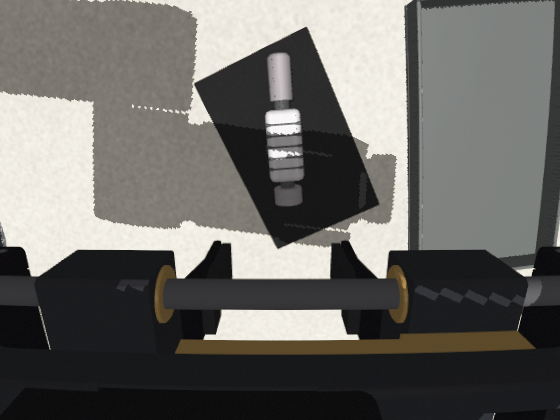

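```bash
cat >> h.py <<'E'
def gauge_fit(c,box,zmin=.012):
    P=cloud(c);u0,v0,u1,v1=box
    Q=P[v0:v1,u0:u1].reshape(-1,3);Q=Q[np.isfinite(Q[:,0])&(Q[:,2]>zmin)&(Q[:,2]<.06)]
    top=Q[Q[:,2]>.032]
    r=cv2.minAreaRect((top[:,:2]*1000).astype(np.float32))
    m=Q[:,:2].mean(0);w,V=np.linalg.eigh(np.cov((Q[:,:2]-m).T));d=V[:,1]
    # GO side = longer extent from handle centre
    hc=np.array(r[0])/1000
    al=(Q[:,:2]-hc)@d
    if abs(al.min())>al.max(): d=-d;al=-al
    nn=np.array([-d[1],d[0]]);la=(Q[:,:2]-hc)@nn
    print('n',len(Q),'top z',np.median(top[:,2]),'rect',r,'ang %.2f'%np.rad2deg(np.arctan2(d[1],d[0])),'extent',np.percentile(al,[.5,99.5]),'lat',np.percentile(la,[1,99]))
    g=al>.04;n2=al<-.045
    print('lat GO',np.percentile(la[g],[2,50,98]),'lat NOGO',np.percentile(la[n2],[2,50,98]) if n2.any() else '')
    return hc,d
E
python3 - <<'E'
from h import *
c=np.load('pics/w5.npy',allow_pickle=True).item()
print(gauge_fit(c,(255,40,315,212)))
E
```

```text
n 4302 top z 0.03649771491219651 rect ((338.4538269042969, 283.7468566894531), (32.20423126220703, 134.47723388671875), 29.8017578125) ang 119.85 extent [-0.06604848  0.07000594] lat [-0.01523185  0.01544119]
lat GO [-9.93257996e-03  6.41796931e-05  1.01463303e-02] lat NOGO [-0.01251876  0.00018932  0.01279541]
(array([0.33845383, 0.28374686]), array([-0.49773197,  0.8673309 ]))
```

Run:
```python
from h import *
g=np.array([-.49773,.86733,0]);n=np.array([-g[1],g[0],0]);q=q_of([0,0,-1],-n)
o=np.array([.3435,.2750,0])
env.goto(list(o+[0,0,.14]),q)
env.move_straight(list(o+[0,0,.0765]),q,v=.08);st()
env.set_gripper(0);st()
env.sleep(.2)
env.move_straight(list(o+[0,0,.20]),q,v=.12);st()
c=cap('wrist','w6');np.save('pics/w6.npy',c,allow_pickle=True)
```

```text
t18.5 [0.3437 0.2751 0.0769] F [-0.6  0.  -0. ] T [ 0.02 -0.09  0.01] op 0.602
t19.0 [0.3436 0.2751 0.0767] F [0.2 0.2 2.8] T [ 0.03 -0.02 -0.01] op 0.365
t20.4 [0.343  0.2747 0.1994] F [ 0.1  1.3 -3.7] T [ 0.   -0.11 -0.04] op 0.363
```

View pics/w6.png

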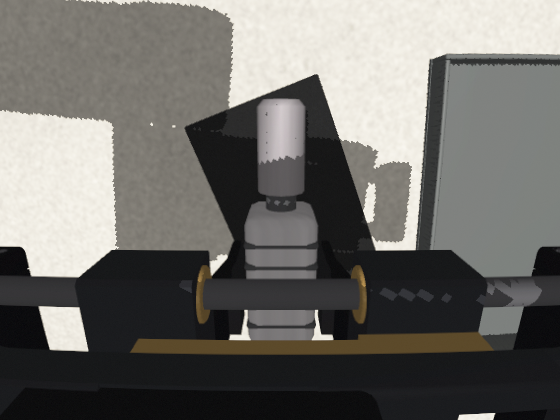

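```bash
cat >> h.py <<'E'
def tool_cloud(c,s=None):
    s=s or env.state();q=s['eef_rot'];T=R.from_quat([q[1],q[2],q[3],q[0]]).as_matrix()
    return (cloud(c)-np.array(s['tcp_pos']))@T
def held():
    """pose of GO cylinder in tool frame"""
    c=env.capture('wrist');C=tool_cloud(c)
    Q=C[60:225,230:335].reshape(-1,3);Q=Q[np.isfinite(Q[:,0])&(Q[:,0]<.075)&(Q[:,0]>.02)&(abs(Q[:,2])<.025)]
    G=Q[(Q[:,1]>.045)]
    from scipy.optimize import least_squares
    def f(p): # axis: x=p0+p1*(y-.06), z=p2+p3*(y-.06)
        t=G[:,1]-.06;return np.hypot(G[:,0]-p[0]-p[1]*t,G[:,2]-p[2]-p[3]*t)-.0105
    b=least_squares(f,[.056,0,0,0],loss='soft_l1',f_scale=.001).x
    print('held n',len(G),'x0 %.1f mm pitch %.2f deg z %.1f mm yaw %.2f deg'%(b[0]*1e3,np.rad2deg(b[1]),b[2]*1e3,np.rad2deg(b[3])),'face y',np.percentile(G[:,1],[98,99.5]))
    return b
E
python3 - <<'E'
from h import *
held()
E
```

```text
held n 4136 x0 56.2 mm pitch 0.88 deg z -0.4 mm yaw -0.04 deg face y [0.08037873 0.08107375]
```

Run:
```python
from h import *
for n,p in [('beaker',[.744,-.238,0]),('bottle',[.634,-.42,0]),('screw',[.694,.226,0]),('red',[.45,-.40,0])]: print(n,wc(p))
env.goto(list(cw(-.165,.072,.25)),QB)
tc(-.165,.072,.066,QB,v=.15);cst()
c=cap('wrist','w7');np.save('pics/w7.npy',c,allow_pickle=True)
held()
```

```text
beaker [-0.07234282  0.2973238   0.        ]
bottle [0.13248059 0.35451969 0.        ]
screw [-0.35384462 -0.07490293  0.        ]
red [0.25279891 0.21388008 0.        ]
t23.6 g [-165.6   72.7   67.1] Fc [-0.1 -0.2 -3.9] op 0.366
held n 4059 x0 56.3 mm pitch 0.97 deg z 0.7 mm yaw 0.05 deg face y [0.07982475 0.08031237]
```

View pics/w7.png

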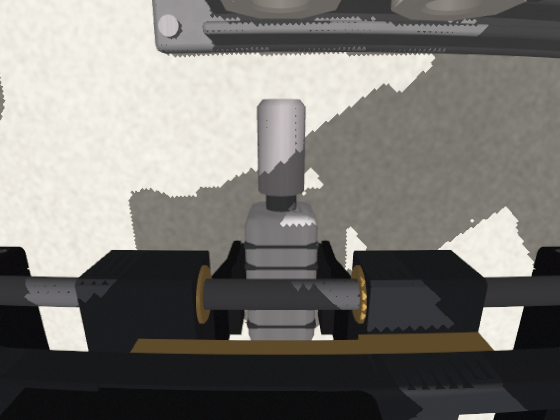

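Run:
```python
from h import *
tc(-.138,.072,.066,QB,v=.08);cst()
c=cap('wrist','w8');np.save('pics/w8.npy',c,allow_pickle=True)
held()
```

```text
t24.2 g [-137.4   72.2   66.2] Fc [-1.7 -0.2 -3.1] op 0.366
held n 6071 x0 56.1 mm pitch -5.37 deg z 0.7 mm yaw 0.58 deg face y [0.0933756  0.09405649]
```

View pics/w8.png

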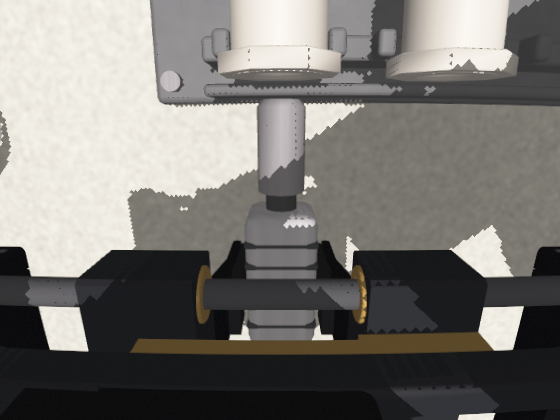

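```bash
cat >> h.py <<'E'
from scipy.optimize import least_squares
def cyl(Q,r,y0,x0):
    def f(p):
        t=Q[:,1]-y0;return np.hypot(Q[:,0]-p[0]-p[1]*t,Q[:,2]-p[2]-p[3]*t)-r
    return least_squares(f,[x0,0,0,0],loss='soft_l1',f_scale=.001).x
def rel(c):
    C=tool_cloud(c)
    G=C[102:190,255:310].reshape(-1,3);G=G[np.isfinite(G[:,0])&(abs(G[:,2])<.013)&(G[:,0]<.056)&(G[:,0]>.04)]
    b=cyl(G,.0105,.06,.056)
    L=C[0:40,225:335].reshape(-1,3);L=L[np.isfinite(L[:,0])&(abs(L[:,2])<.022)&(L[:,0]<.055)&(L[:,0]>.025)]
    l=cyl(L,.020,.12,.056)
    pr=lambda n,b,Q:print(n,len(Q),'x %.1f pitch %.2f z %.1f yaw %.2f'%(b[0]*1e3,np.rad2deg(b[1]),b[2]*1e3,np.rad2deg(b[3])),'y %.1f..%.1f'%tuple(1e3*np.percentile(Q[:,1],[.5,99.5])))
    pr('GO',b,G);pr('liner',l,L)
    yf=.081;print('GO face x %.1f z %.1f ; liner at mouth x %.1f z %.1f'%((b[0]+b[1]*(yf-.06))*1e3,(b[2]+b[3]*(yf-.06))*1e3,(l[0]+l[1]*(.091-.12))*1e3,(l[2]+l[3]*(.091-.12))*1e3))
    return b,l
E
python3 - <<'E'
from h import *
c=np.load('pics/w8.npy',allow_pickle=True).item()
rel(c)
E
```

```text
GO 4138 x 56.2 pitch 0.54 z 0.8 yaw 0.17 y 43.6..79.9
liner 3920 x 56.5 pitch 0.33 z 0.1 yaw -0.46 y 101.5..117.4
GO face x 56.4 z 0.9 ; liner at mouth x 56.3 z 0.3
```

```bash
cat >> h.py <<'E'
def creep(x0,x1,y,z,q,lim=6,step=.006,v=.04):
    """advance along D, stop when axial force (tool pushed back) exceeds lim"""
    s=env.state();F0=np.array(s['contact_force'])
    x=x0
    while x<x1-1e-6:
        x=min(x+step,x1);tc(x,y,z,q,v=v);s=env.state();dF=np.array(s['contact_force'])-F0
        if abs(dF@D)>lim or abs(dF@N)>8 or abs(dF[2])>10: print('stop',round(x,4),'dF',np.round([dF@D,dF@N,dF[2]],1));break
    cst();return x
E
python3 - <<'E'
from h import *
tc(-.138,.0726,.066,QB,v=.05);env.sleep(.3);cst()
creep(-.138,-.12,.0726,.066,QB);
creep(-.12,-.0825,.0726,.066,QB)
c=cap('wrist','w9')
E
```

```text
t24.9 g [-138.    72.6   66. ] Fc [-0.1  0.2 -3.1] op 0.363
t25.8 g [-119.7   72.6   66. ] Fc [ 0.3 -0.7 -4.3] op 0.366
t27.8 g [-82.4  72.6  66. ] Fc [-0.5  0.6 -4.4] op 0.366
```

View pics/w9.png

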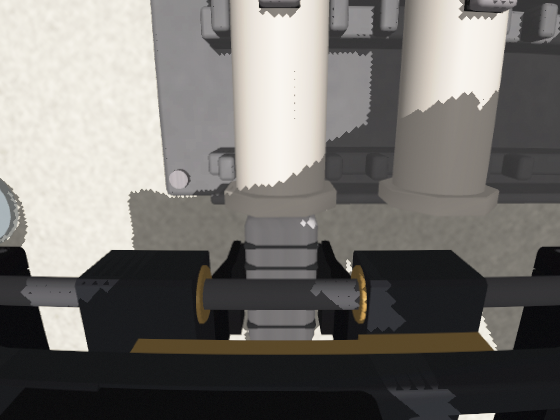

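```bash
cat >> h.py <<'E'
def nogo(y,z=.066,xs=-.114,xe=-.098,lim=4):
    tc(xs,y,z,QA,v=.08);env.sleep(.4)
    fs=[]
    for _ in range(4): fs.append(env.state()['contact_force']);env.sleep(.05)
    F0=np.mean(fs,0);x=xs
    while x<xe:
        x+=.0005;tc(x,y,z,QA,v=.02);env.sleep(.05)
        f=[]
        for _ in range(2): f.append(env.state()['contact_force']);env.sleep(.02)
        dF=np.mean(f,0)-F0
        if -dF@D>1.5: print(round(x,4),np.round([dF@D,dF@N,dF[2]],1))
        if -dF@D>lim: break
    else: print('NO CONTACT')
    cst();return x
def flip(x,y,z,q):
    env.goto(list(cw(x,y,z+.051)),q)
E
python3 - <<'E'
from h import *
tc(-.0815,.0726,.066,QB,v=.02);cst();env.sleep(.2)
tc(-.165,.0726,.066,QB,v=.12);cst()
tc(-.185,.0726,.13,QB,v=.15)
flip(-.185,.0722,.13,QA)
tc(-.125,.0722,.066,QA,v=.15);cst()
c=cap('wrist','w10');cap('scene','s10')
E
python3 -c "
import cv2
s=cv2.imread('pics/s10.png');cv2.imwrite('pics/s10c.png',cv2.resize(s[130:290,150:350],None,fx=4,fy=3.75,interpolation=cv2.INTER_CUBIC))"
```

```text
t28.1 g [-81.5  72.6  66. ] Fc [-0.  -0.3 -3.3] op 0.364
t29.1 g [-164.4   72.2   65.7] Fc [ 0.6 -0.  -3.8] op 0.364
t33.1 g [-125.8   73.1   66.6] Fc [-0.6  0.2 -3.6] op 0.369
```

View pics/w10.png

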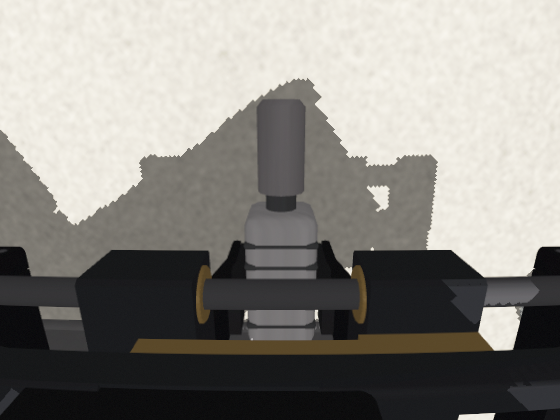

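View pics/s10c.png

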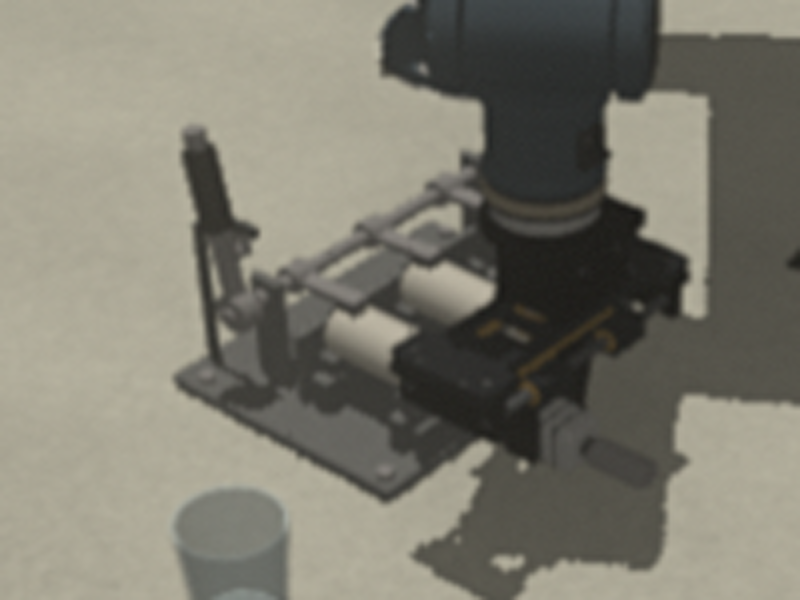

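Lever is upright in its notch and the gauge is still held, GO end now pointing outward. NO-GO press.

Run:
```python
from h import *
nogo(.0722)
env.sleep(.3);cst()
```

```text
-0.1035 [-1.7 -0.4 -0.9]
-0.103 [-4.6 -0.6 -1. ]
t41.5 g [-103.7   72.3   66.1] Fc [-5.1 -0.1 -4.9] op 0.369
t41.8 g [-103.7   72.3   66.1] Fc [-5.1  0.2 -4.6] op 0.364
```

Run:
```python
from h import *
tc(-.14,.0722,.066,QA,v=.1);cst()
tc(-.185,.04,.13,QA,v=.2)
flip(-.185,0.0006,.13,QB)
tc(-.138,.0006,.066,QB,v=.15);env.sleep(.2);cst()
c=cap('wrist','w11');rel(c)
```

```text
t42.3 g [-139.6   71.7   65.7] Fc [-0.1 -0.2 -5.1] op 0.365
t46.3 g [-139.     1.2   67. ] Fc [-0.   0.2 -2.9] op 0.364
GO 4153 x 56.1 pitch 0.52 z 0.5 yaw 0.08 y 42.7..78.9
liner 3914 x 57.3 pitch 1.32 z 0.8 yaw -0.74 y 99.9..116.6
GO face x 56.3 z 0.5 ; liner at mouth x 56.6 z 1.2
```

View pics/w11.png

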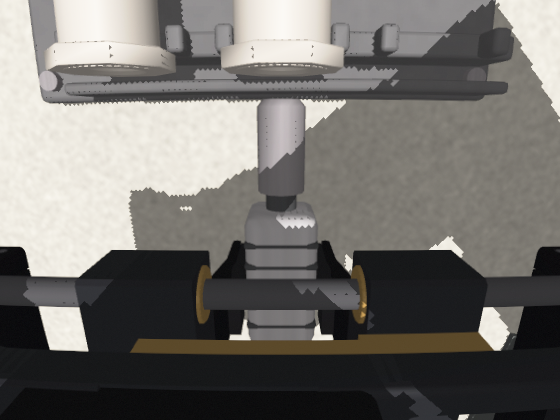

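Run:
```python
from h import *
tc(-.138,.0004,.066,QB,v=.03);env.sleep(.3);cst()
creep(-.138,-.0815,.0004,.066,QB)
env.sleep(.2);c=cap('wrist','w12');cst()
```

```text
t46.9 g [-138.     0.4   66. ] Fc [ 0.6 -0.4 -4. ] op 0.365
t49.9 g [-81.4   0.4  66. ] Fc [ 0.6  0.2 -3.1] op 0.364
t50.1 g [-81.6   0.4  66. ] Fc [-0.1  0.3 -3.7] op 0.366
```

View pics/w12.png

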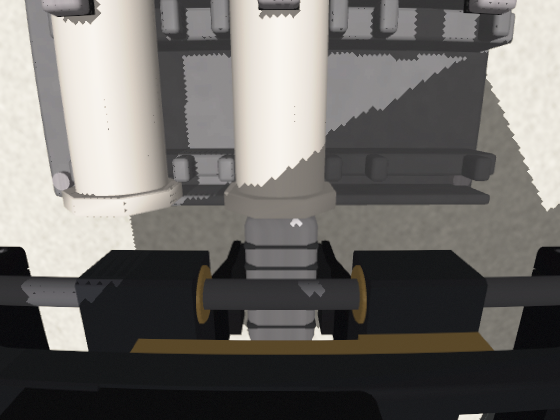

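Run:
```python
from h import *
tc(-.165,.0004,.066,QB,v=.12)
tc(-.185,.0004,.13,QB,v=.15)
flip(-.185,0.0003,.13,QA)
tc(-.125,.0003,.066,QA,v=.15);cst();held()
nogo(.0003,xs=-.109)
env.sleep(.3);cst()
tc(-.14,.0003,.066,QA,v=.1);cst()
tc(-.185,.0003,.2,QA,v=.2);cst()
c=cap('top','top2');np.save('pics/top2.npy',c,allow_pickle=True)
```

```text
t55.0 g [-125.8    1.2   66.6] Fc [-0.3  0.5 -3.1] op 0.368
held n 4012 x0 56.6 mm pitch 0.76 deg z -1.1 mm yaw 0.02 deg face y [0.07927063 0.07991985]
-0.103 [-2.9 -0.5 -0. ]
-0.1025 [-5.7 -0.8 -0.8]
t60.3 g [-103.4    0.5   66.2] Fc [-5.8 -1.2 -3.8] op 0.366
t60.6 g [-103.4    0.4   66.1] Fc [-5.8 -0.5 -4.8] op 0.365
t61.1 g [-139.4   -0.3   65.7] Fc [-0.1 -0.7 -4.4] op 0.363
t62.0 g [-183.7   -0.5  198.7] Fc [-0.2 -0.3 -3.8] op 0.369
```

View pics/top2.png

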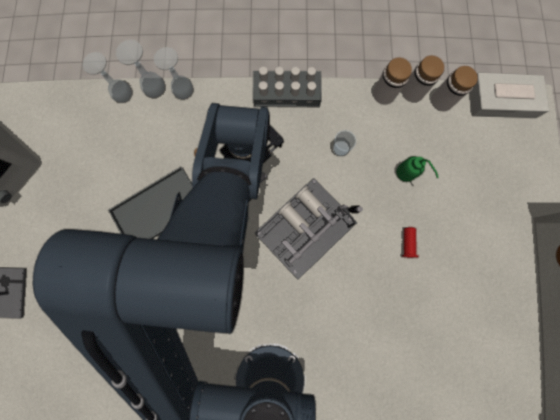

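Run:
```python
from h import *
g=np.array([-.49773,.86733,0]);n=np.array([-g[1],g[0],0]);q=q_of([0,0,-1],-n)
o=np.array([.3465,.2715,0])
env.goto(list(o+[0,0,.2]),q)
env.move_straight(list(o+[0,0,.09]),q,v=.12);env.sleep(.3);held();st()
for z in (.082,.080,.079,.078,.0775,.077,.0765,.076,.0755):
    env.move_straight(list(o+[0,0,z]),q,v=.03);env.sleep(.1);s=st()
    if s['contact_force'][2]>-.5: break
env.set_gripper(.6);env.sleep(.2);st()
env.move_straight(list(o+[0,0,.2]),q,v=.15)
p=o-.045*g+[0,0,.25]
env.move_straight(list(p),q,v=.2)
c=cap('wrist','w13');gauge_fit(c,(255,40,315,212))
```

```text
held n 4138 x0 56.1 mm pitch 0.74 deg z -0.3 mm yaw 0.08 deg face y [0.0803764  0.08106096]
t64.8 [0.3466 0.2716 0.0904] F [ 0.   0.  -2.9] T [-0.02 -0.17 -0.03] op 0.366
t65.3 [0.3465 0.2715 0.0819] F [ 0.2  0.2 -4.4] T [ 0.01 -0.15  0.01] op 0.366
t65.7 [0.3465 0.2715 0.08  ] F [ 0.4  0.9 -4.1] T [ 0.03 -0.1  -0.01] op 0.367
t66.0 [0.3465 0.2715 0.079 ] F [ 0.2 -0.6 -3.9] T [ 0.03 -0.15  0.  ] op 0.367
t66.4 [0.3465 0.2715 0.078 ] F [-0.1  0.2 -3.4] T [ 0.   -0.13  0.03] op 0.364
t66.7 [0.3465 0.2715 0.0775] F [-0.2  0.1 -2.9] T [ 0.01 -0.15 -0.  ] op 0.370
t67.1 [0.3465 0.2715 0.077 ] F [-1.1 -0.1 -3.3] T [-0.03 -0.1  -0.04] op 0.367
t67.4 [0.3465 0.2715 0.0767] F [-0.6 -0.5  1.6] T [-0.02 -0.1  -0.04] op 0.367
t68.3 [0.3465 0.2715 0.0765] F [ 0.6 -0.1  0.1] T [ 0.03 -0.11 -0.03] op 0.597
n 4281 top z 0.0364674240530389 rect ((341.1848449707031, 280.78741455078125), (31.934959411621094, 135.162841796875), 29.050386428833008) ang 119.82 extent [-0.06657252  0.06912355] lat [-0.01496565  0.01570284]
lat GO [-0.00944282  0.00040852  0.01028198] lat NOGO [-0.01213411  0.00054206  0.01322548]
```

View pics/w13.png

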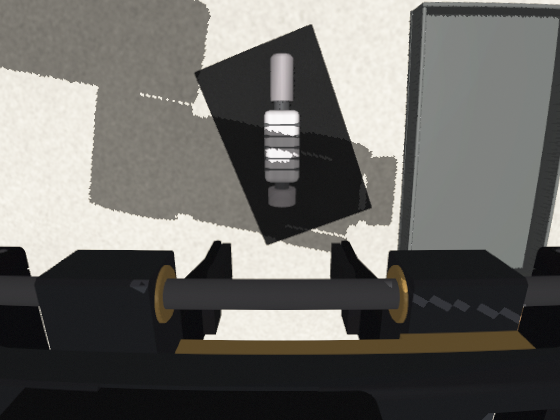

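```bash
cat >> h.py <<'E'
def lv(a): e=a+.09; return np.cos(e)*D+np.sin(e)*Z
def bp(a,r): # tcp pose with fingertip on lever line at radius r
    l=lv(a); return list(cw(.085,.1255,.085)+(r+.07)*l), q_of(-l,N)
E
python3 - <<'E'
from h import *
env.set_gripper(0)
for a in (1.31,1.13,1.0,.9): print(a,env.solve_ik(*bp(a,.15)) is not None, env.solve_ik(*bp(a,.128)) is not None)
tc(.1,.1,.32,QA)if False else None
env.goto(list(cw(.11,.125,.38)),QA)
p,q=bp(1.31,.165);env.move_straight(p,q,v=.15)
c=cap('wrist','w14');np.save('pics/w14.npy',c,allow_pickle=True);st()
E
```

```text
1.31 True True
1.13 True True
1.0 True True
0.9 True True
t73.3 [ 0.4834 -0.2479  0.3175] F [-0.6  0.4  0.4] T [-0.1   0.04 -0.02] op 0.006
```

View pics/w14.png

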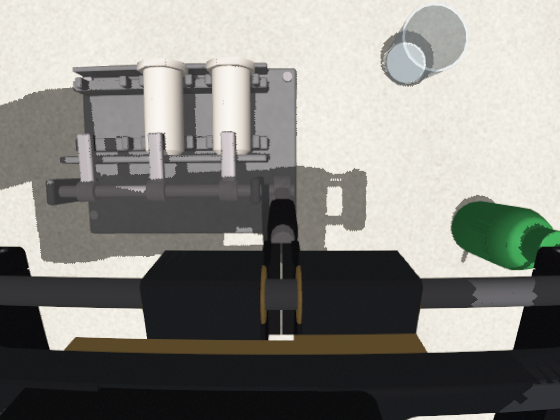

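```bash
python3 - <<'E'
from h import *
env.move_straight(*bp(1.31,.142),v=.08);env.sleep(.3)
F0=np.array(env.state()['contact_force']);l=lv(1.31);st()
for r in np.arange(.140,.1265,-.001):
    env.move_straight(*bp(1.31,r),v=.05)
    s=env.state();f=(np.array(s['contact_force'])-F0)@l
    print(round(r,4),round(f,1),np.round(wc(s['tcp_pos'])*1000,1))
    if f>9: break
c=cap('wrist','w15');cap('scene','s15')
E
python3 -c "
import cv2
s=cv2.imread('pics/s15.png');cv2.imwrite('pics/s15c.png',cv2.resize(s[110:270,150:350],None,fx=4,fy=3.75,interpolation=cv2.INTER_CUBIC))"
```

```text
t74.1 [ 0.4855 -0.2455  0.2943] F [-0.4 -0.6 -0.1] T [-0.13 -0.01 -0.01] op 0.008
0.14 -0.1 [120.7 125.4 291.8]
0.139 0.9 [120.5 125.5 290.9]
0.138 -0.0 [120.4 125.6 290.1]
0.137 4.6 [120.2 125.7 289.4]
0.136 3.8 [120.  125.7 288.3]
0.135 4.6 [119.9 125.7 287.1]
0.134 2.4 [120.  125.6 285.8]
0.133 4.6 [119.7 125.7 285. ]
0.132 5.1 [119.4 125.6 284.1]
0.131 5.7 [119.2 125.6 283.2]
0.13 10.2 [119.  125.7 283.1]
```

View pics/w15.png

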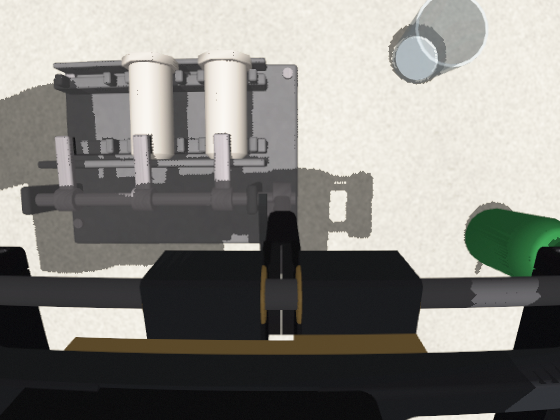

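View pics/s15c.png

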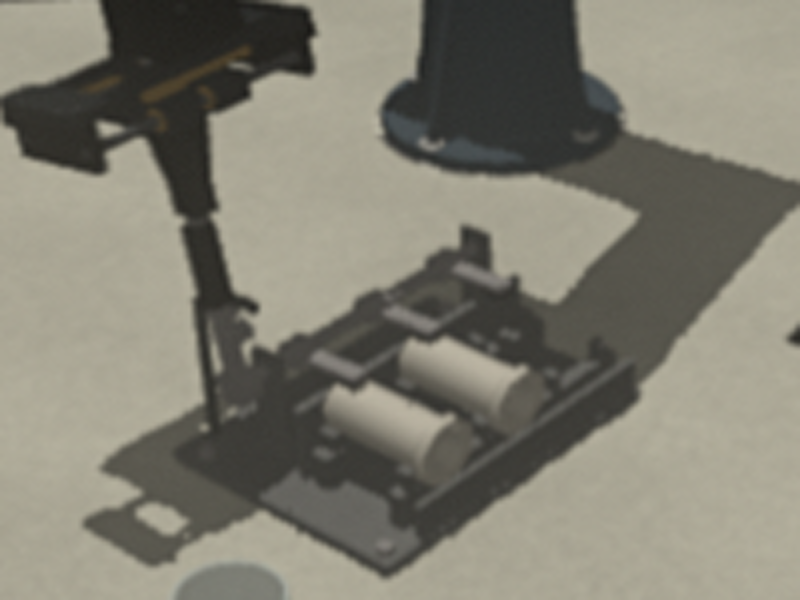

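```bash
python3 - <<'E'
from h import *
for a in np.arange(1.26,.69,-.06):
    env.move_straight(*bp(a,.130),v=.12)
    s=env.state();print(round(a,2),round(np.array(s['contact_force'])@lv(a),1),end='; ')
cap('scene','s16');c=cap('wrist','w16')
E
python3 -c "
import cv2
s=cv2.imread('pics/s16.png');cv2.imwrite('pics/s16c.png',cv2.resize(s[110:270,150:350],None,fx=4,fy=3.75,interpolation=cv2.INTER_CUBIC))"
```

```text
1.26 10.1; 1.2 10.7; 1.14 11.5; 1.08 11.7; 1.02 11.9; 0.96 11.1; 0.9 11.3; 0.84 11.8; 0.78 11.1; 0.72 10.9;
```

View pics/s16c.png

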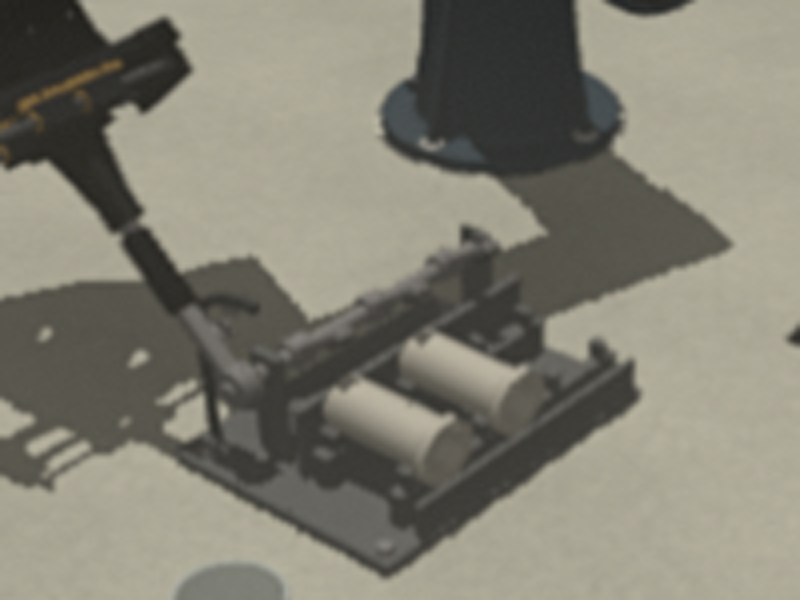

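View pics/w16.png

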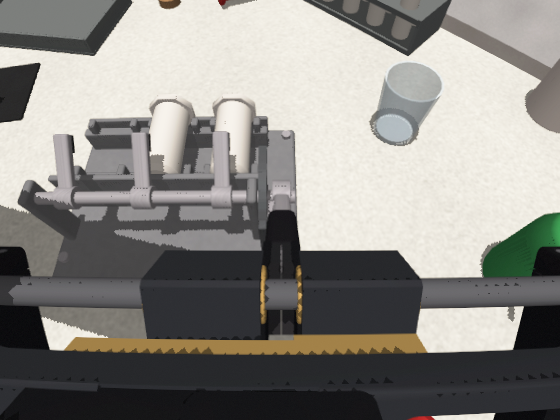

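Run:
```python
from h import *
try:
  for a in (.66,.6,.54,.48):
    env.move_straight(*bp(a,.130),v=.12);aa=a
except env.IKError as e: print('ik',a)
st()
env.move_straight(*bp(aa,.19),v=.3)
env.goto(list(cw(.06,.05,.36)),QA);env.sleep(.5)
c=cap('wrist','w17');np.save('pics/w17.npy',c,allow_pickle=True);st()
```

```text
t80.5 [ 0.3881 -0.3377  0.1916] F [-7.6 -5.   2.8] T [-0.48  0.7   0.3 ] op 0.004
t82.6 [ 0.4781 -0.1488  0.3599] F [-0.1  0.5  0.3] T [-0.04 -0.01 -0.01] op 0.007
```

View pics/w17.png

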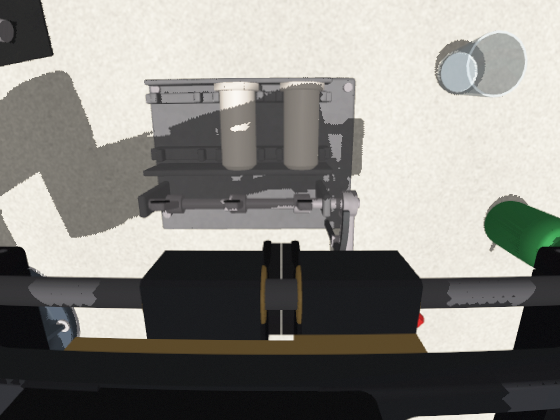

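```bash
cat >> h.py <<'E'
U=np.array([np.cos(np.deg2rad(121.8)),np.sin(np.deg2rad(121.8)),0]);TC=np.array([.521,.355,0])
E
python3 - <<'E'
from h import *
for s in (1,-1):
  for k in (.06,-.06):
    print(s,k,env.solve_ik(list(TC+k*U+[0,0,.085]),q_of([0,0,-1],s*U)))
env.set_gripper(.66)
y=.0722
env.goto(list(cw(0,y,.2)),QA)
tc(0,y,.115,QA,v=.15);env.sleep(.1)
tc(0,y,.0605,QA,v=.06);cst()
env.set_gripper(0);env.sleep(.2);cst()
tc(0,y,.10,QA,v=.06);cst();tc(0,y,.17,QA,v=.12);cst()
c=cap('wrist','w18')
E
```

```text
1 0.06 [ 5.17069100e-01  8.15195747e-01  1.53587844e+00 -4.44089210e-16
  7.90518467e-01 -1.60874193e+00]
1 -0.06 [ 3.26025016e-01  8.10771071e-01  1.54992481e+00 -4.44089210e-16
  7.80896776e-01 -1.79978601e+00]
-1 0.06 [ 5.17069100e-01  8.15195747e-01  1.53587844e+00 -4.44089210e-16
  7.90518467e-01  1.53285072e+00]
-1 -0.06 [ 3.26025016e-01  8.10771071e-01  1.54992481e+00 -4.44089210e-16
  7.80896776e-01  1.34180664e+00]
t86.0 g [-0.1 72.4 60.8] Fc [-0.1 -0.1  0.2] op 0.657
t86.7 g [-0.1 72.5 60.8] Fc [0.3 0.7 3. ] op 0.458
t87.5 g [  0.2  72.  100. ] Fc [ 0.1  0.4 -1.9] op 0.454
t88.2 g [  0.2  71.7 169.5] Fc [ 0.9  0.1 -2.3] op 0.459
```

View pics/w18.png

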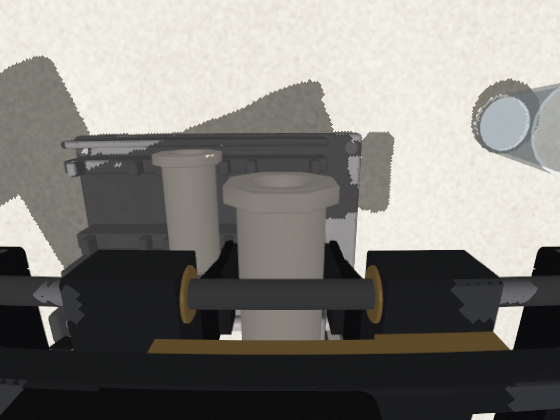

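```bash
cat >> h.py <<'E'
def place(k):
    q=q_of([0,0,-1],-U);p=TC+k*U
    env.goto(list(p+[0,0,.22]),q);s=st()
    env.move_straight(list(p+[0,0,.09]),q,v=.12);env.sleep(.3);F0=env.state()['contact_force'][2];st()
    z=.088
    while z>.076:
        z-=.001;env.move_straight(list(p+[0,0,z]),q,v=.03);env.sleep(.05);s=env.state()
        if s['contact_force'][2]-F0>2: break
    print('z',z);st()
    env.set_gripper(.66);env.sleep(.3);st()
    env.move_straight(list(p+[0,0,.2]),q,v=.12)
    c=cap('wrist','pl%d'%(k*1000));return c
E
python3 - <<'E'
from h import *
env.move_straight(list(cw(0,.0722,.25)),QA,v=.2)
place(.06)
E
```

```text
t90.5 [0.4901 0.4051 0.22  ] F [ 0.1 -1.3 -3.1] T [-0.05 -0.02 -0.04] op 0.457
t92.0 [0.4895 0.4061 0.0905] F [ 0.  -0.2 -1.1] T [-0.07 -0.03  0.03] op 0.453
z 0.07899999999999999
t94.7 [0.4894 0.406  0.0795] F [-1.5 -0.3  2.3] T [-0.07  0.07 -0.03] op 0.456
t95.7 [0.4894 0.406  0.079 ] F [-0.8  0.2  0.1] T [ 0.02 -0.05 -0.05] op 0.665
```

View pics/pl60.png

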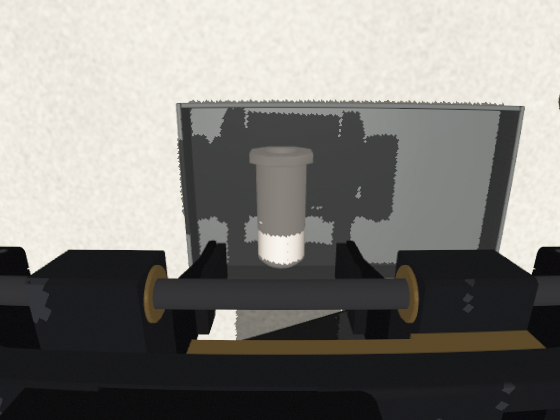

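Run:
```python
from h import *
y=.0003
env.goto(list(cw(0,y,.22)),QA)
tc(0,y,.115,QA,v=.15);env.sleep(.1)
tc(0,y,.0605,QA,v=.06);cst()
env.set_gripper(0);env.sleep(.2);cst()
tc(0,y,.10,QA,v=.06);cst();tc(0,y,.19,QA,v=.12);cst()
place(-.06)
c=cap('top','top3');np.save('pics/top3.npy',c,allow_pickle=True)
```

```text
t100.3 g [-0.1  0.5 60.7] Fc [-0.2  1.  -0.3] op 0.665
t101.0 g [-0.1  0.5 60.7] Fc [0.5 0.1 3.8] op 0.458
t101.8 g [  0.2   0.1 100. ] Fc [ 0.1  0.5 -2.3] op 0.455
t102.7 g [  0.3  -0.2 189.4] Fc [-0.2 -0.2 -2.3] op 0.458
t104.1 [0.5528 0.3029 0.2197] F [ 0.4  0.4 -1.8] T [ 0.01 -0.02  0.02] op 0.457
t105.6 [0.5528 0.3041 0.0905] F [-0.1  0.4 -1.6] T [-0.07  0.01  0.02] op 0.456
z 0.07899999999999999
t108.3 [0.5526 0.304  0.0795] F [-1.4 -0.6  2.7] T [-0.03  0.09  0.01] op 0.455
t109.3 [0.5526 0.304  0.079 ] F [ 0.4 -0.1  0.6] T [ 0.05  0.01 -0.03] op 0.660
```

View pics/pl-60.png

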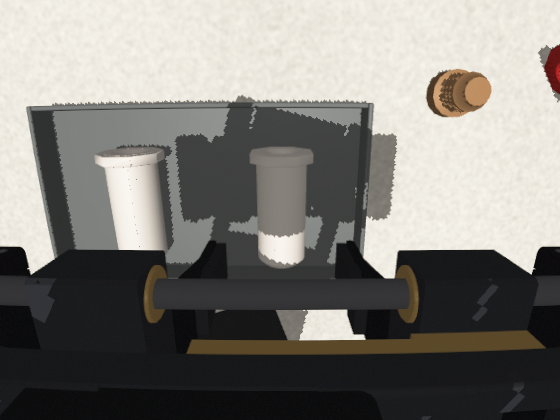

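Both liners lie in the tray and the screw stands. Move clear and check the whole scene.

Run:
```python
from h import *
env.move_straight(list(TC-.06*U+[0,0,.33]),v=.2)
env.goto_joints([-1.397,.2,1.433,0,1.181,-.178]);env.sleep(.5);st()
for n in ('top','scene'): cap(n,n+'4')
c=env.capture('top')
t=c['pixels'][:,:,::-1]
import cv2
a=cv2.resize(t[160:305,100:220],None,fx=3.3,fy=3.3,interpolation=cv2.INTER_CUBIC);b=cv2.resize(t[165:285,235:395],(396,297),interpolation=cv2.INTER_CUBIC)
im=np.zeros((480,800,3),np.uint8);im[:a.shape[0],:a.shape[1]]=a;im[:297,400:796]=b;cv2.imwrite('pics/fin.png',im)
P=cloud(c);
for u,v in [(182,264),(410,168),(199,154)]: print(P[v,u])
```

```text
t115.2 [ 0.209  -0.5487  0.489 ] F [ 0.  -0.3  0.9] T [ 0.18 -0.01  0.03] op 0.658
[0.3488894  0.26734888 0.03784367]
[ 0.63506607 -0.42090873  0.10330191]
[0.69392035 0.2259955  0.0395765 ]
```

View pics/fin.png

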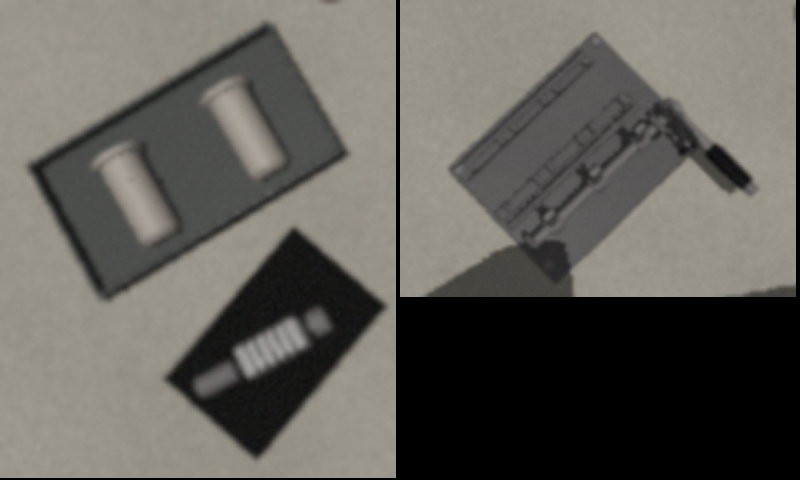

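View pics/scene4.png

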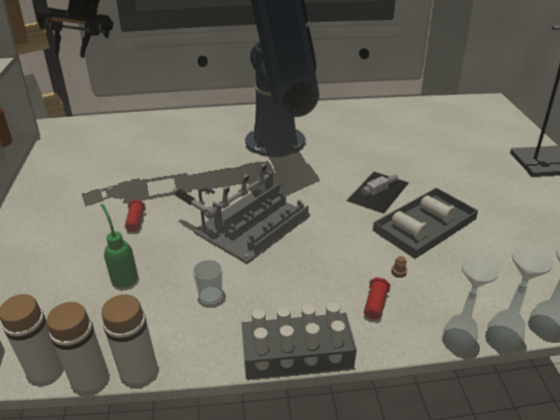

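View pics/top4.png

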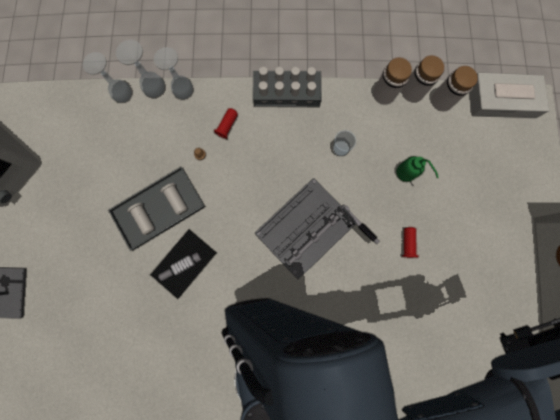

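Everything is in place: lever down (same pose as at the start), gauge on the mat, two liners in the tray, and the bottle, screw and beaker unmoved.

```bash
python3 -c "
from h import *
env.sign_off();print('ok')"
```

```text
the job is handed in; nothing more can be done
ok
```

The job is done and handed in at about 115 s of the 210 s allowed. Only liner1 and liner2 were in the cradle this time; the bay farthest from the lever was empty.

- **Lever up:** I lifted it to the end stop. The camera then put the button where the top notch should put it, to within about 1 mm. The gripper reached the stop about 9 mm further over than the geometry predicted, probably because the grip slipped in the pads.
- **Liner1, then liner2:** The GO end went in about 46 mm with no noticeable force. After I turned the gauge round, the NO-GO end stopped at the mouth of each liner, at about 5 N on liner1 and 6 N on liner2.
- **Gauge:** It went back on the mat and was still there in the last picture.
- **Lever down:** I held the button pressed past both notches, and the lever is back in its starting position.
- **Liners:** Both lie inside the drying tray.

The last pictures showed the bottle, screw and beaker where they started. I saw no knock to the gauge and no slackening of the grip. No final check failed.

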